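# Make up the mixed sauce tray

### The arm

A 6-joint arm with a two-finger parallel gripper is mounted at the origin on the work surface. World frame = base frame: x ahead of the robot, y to its left, z up, the work surface at z = 0. Lengths are in m, angles in rad, forces in N, time in s.
With the tool pointing down it reaches from about 0.35 to 0.925 m from the base axis. Payload 6.4 kg.
Tool frame: the origin (TCP) lies midway between the tips of the shut fingers; the grasp point (between the pads) lies 19 mm behind it (ctrl.pinch_z is the distance from the TCP to the grasp point, in m); z points along the fingers, y is the line along which they close (so a half turn about z gives the same grasp; the last joint's range is limited). The gripper opens to 85 mm and grips with 20 to 120 N. Pads are 22 mm wide; open, the fingers measure 114 mm over their backs; the gripper's body (76 mm by 85 mm) begins 54 mm behind the grasp point. The pads swing forward as they close: fully open they stand 13 mm farther back than shut.
Start: joints at [0.941, 0.245, 1.558, -0, 1.339, -0.174], TCP at [0.286, 0.584, 0.231] pointing down, gripper open.
Joint ranges: [-3.13, 3.13], [-1.02, 2.26], [0.13, 2.54], [-0.95, 4.09], [0.21, 2.88], [-2.74, 2.74]. Speed limits (rad/s): [2.57, 2.57, 3.14, 3.14, 3.14, 3.14].

### API

Orientations are given as a 3x3 rotation matrix whose columns are the frame's x, y, z axes.
In Python, from workcell import monitor, optics, order, ctrl gives the robot as it stands.
- The arm moves only by the shell command python3 -m crank 'ROWS' [FORCE]. ROWS is one flat JSON list of numbers that holds 1 to 10 rows one after another, with no inner brackets; each row has 5 numbers: the opening from 0.0 (shut) to 1.0 (fully open), then dx, dy, dz in shares of 0.5 m (1.0 is 0.5 m), then a turn about the tool's z in normalised numbers (1 is 2 rad); each row is the pose to reach, as a shift and turn from the pose commanded when the command began, along the tool's axes at that moment; what a row does not reach only later rows make up. A row lasts 1/10 s, in which the tool goes at most 0.05 m and 0.15 rad, less where a joint would pass 70% of its speed; a pose out of reach is approached as far as the arm can. The fingers move at their own pace and stop on an object; FORCE is the grip in N (left out, the last holds). Time passes only in rows, so rows that do not move let the fingers close. It prints the time, the measured TCP pose, the force, the opening and the grip force at its end. Input that does not fit is refused with a message, and nothing moves.
- monitor.sense(): the state, without advancing time (a new reading comes with each control period).
- optics.snapshot(name): name is "scene" or "top" or "wrist"; returns a dict with "color" (480x640x3 uint8, red, green, blue), "z_map" (480x640 float32, m along the optical axis (not along the pixel's ray), 0 where there is no reading), "intrinsics" (3x3 intrinsics, pixels), "R" (3x3) and "t" (3): a world point X has camera coordinates R X + t. Camera axes: x right, y down, z forward; pixel columns grow to the right and rows downward; lengths in m; the calibration is good to about 2 mm. A picture is of the moment at which its call begins.
- order.hand_in(): hands the job in; it is judged then, once.
The state is a dict: "time_s": time; "joint_pos": joint angles; "dq": joint speeds; "joint_efforts": joint torques, N m; "tcp_pos": TCP position; "ee_rot": TCP orientation; "contact_force": force on the tool from outside, world axes, zero at the start; "ft_torque": the same for the moment, N m; "opening": opening from 0.0 (shut) to 1.0 (fully open); "grip_force": force on a finger pad.
Only numpy, scipy, OpenCV 4.12 (cv2) and the standard library are available. Lean on these libraries where they do the work, as an engineer would, in place of code of your own. Each camera call takes 0.05 s, during which the arm holds its last target. There are 200 camera calls.

### The job

Finish the mixed sales tray: each sort gets its own column, so stand each large pack (long-necked bottle, square bottle, squat jar) upright in the back-row cell (the row farther from the robot) directly behind the small pack of the same shape, and stack the flat metal tin flat and centred on top of the large jar. Set each down, do not drop it, and knock nothing over; the small packs stay in their front cells, and the dark bottle and the white tub stay where they are on the bench.

Things in the scene. Friction and masses are not known exactly. Their poses are not given: they have to be found in the camera images.
- tray: Open cardboard tray, fixed, 308 mm wide (y) x 208 deep (x); walls 42 high, 4 thick; floor 4 thick. 3 mm partitions, tops 40 mm above the bench, make 3 columns x 2 rows of cells, each 97 x 97. Origin: centre of underside. x points from front row to back row, away from the robot; y to its left. Cell centres: x -50 (front), +50 (back, empty at start); y -100, 0, +100 mm.
- small_slim: Small round long-necked sauce bottle, 36 mm diameter, 115 mm tall, orange, cap 22 mm diameter. Stands at the start in one of the three front cells of the tray (which one varies); origin at the centre of its underside, z up, yaw parallel to the tray.
- small_square: Small square-sectioned sauce bottle, 36 x 36 mm, 95 mm tall, orange, cap 24 mm diameter. Stands at the start in one of the three front cells of the tray (which one varies); origin at the centre of its underside, z up, yaw parallel to the tray.
- small_jar: Small squat round jar, 48 mm lid diameter, 60 mm tall, orange. Stands at the start in one of the three front cells of the tray (which one varies); origin at the centre of its underside, z up, yaw parallel to the tray.
- large_slim: Large round long-necked sauce bottle, same shape as the small one: body 50 mm diameter up to 93 mm, shoulder narrowing to the neck at 118 mm, cap 30 mm diameter from 122 mm to the top at 155 mm; about 0.26 kg. Stands upright on the bench at the start, robot's right of the tray, among the other loose things; origin at the centre of its underside, z up.
- large_square: Large square-sectioned sauce bottle, same shape as the small one: body 48 x 48 mm up to 101 mm, shoulder to 106 mm, round cap 30 mm diameter from 112 mm to the top at 140 mm; about 0.30 kg. Stands upright on the bench at the start, robot's right of the tray, among the other loose things; origin at the centre of its underside, z up.
- large_jar: Large squat round jar, same shape as the small one: body 62 mm diameter, lid 66 mm diameter from 79 mm to the flat top at 100 mm; about 0.30 kg. Stands upright on the bench at the start, robot's right of the tray, among the other loose things; origin at the centre of its underside, z up.
- tin: Flat round bare-metal tin, 60 mm diameter (the lid; 59 mm below it), 34 mm tall, flat underside; about 0.13 kg. Stands upright on the bench at the start, robot's right of the tray, among the other loose things; origin at the centre of its underside, z up.
- dark_bottle: Bystander: bottle of dark sauce with a red cap, 58 mm diameter, 165 mm tall, stands loose among the large packs; stays where it is. Origin at the centre of its underside.
- tub: Bystander: white plastic tub with a lid, 78 mm diameter, 82 mm tall, stands loose among the large packs; stays where it is. Origin at the centre of its underside.
There are look-alikes about, which are no part of the job. Leave any brown or turquoise look-alike of the small_jar alone. What is shaped like the large_jar but blue or green is not meant.

How it is judged:
By the outcome, as a careful person would: the job done as asked, in the order asked, and still so for the second after the job is handed in, with the robot touching nothing.
It also fails if it takes over 118 s, if anything falls off the work surface, if the arm or the gripper's body presses on something with over 40 N, if the wrist force passes 120 N, or if a joint passes its speed limit or range.

## Working session

There is one attempt and no reset: what is moved stays moved. The work goes in short steps, Python scripts to look and compute and a shell command to move; the robot and the scene stay as the last step left them, time stands still between calls to the robot, and variables do not carry over. Pictures are saved under pics/ and viewed, at most 14 in all, crops included, and the job is handed in when it is done.

```bash
ls; mkdir -p pics; python3 - <<'E'
from workcell import monitor, optics, order, ctrl
import cv2,numpy as np
s=monitor.sense()
print(s['time_s'],s['tcp_pos'],s['ee_rot'],s['opening'],ctrl.pinch_z)
for n in('scene','top'):
    d=optics.snapshot(n); cv2.imwrite(f'pics/{n}0.png',d['color'][...,::-1]); np.savez(f'{n}0.npz',**d)
    print(n,d['intrinsics'],d['R'],d['t'],(d['z_map']>0).mean())
E
```

```text
pics
0.0 [0.28577778 0.58318693 0.23017622] [[-8.97898178e-01  4.40201706e-01 -1.14918077e-03]
 [ 4.40203070e-01  8.97896893e-01 -1.55787018e-03]
 [ 3.46068733e-04 -1.90468169e-03 -9.99998126e-01]] 0.9981910345521142 0.0187
scene [[451.70841124   0.         319.18998006]
 [  0.         451.70841124 242.55145851]
 [  0.           0.           1.        ]] [[-0.73882484  0.67364225  0.0185464 ]
 [ 0.47162513  0.5365266  -0.69979207]
 [-0.48136014 -0.50827682 -0.7141058 ]] [ 0.3756952  -0.17413404  1.0721318 ] 0.9960677083333334
top [[435.39098261   0.         319.25579508]
 [  0.         435.39098261 235.78680242]
 [  0.           0.           1.        ]] [[-0.02744147 -0.99894135 -0.03692079]
 [-0.99834563  0.02925459 -0.0494993 ]
 [ 0.050527    0.03550137 -0.99809152]] [6.84834073e-04 4.58536776e-01 8.65587964e-01] 0.9961197916666666
```

View pics/scene0.png

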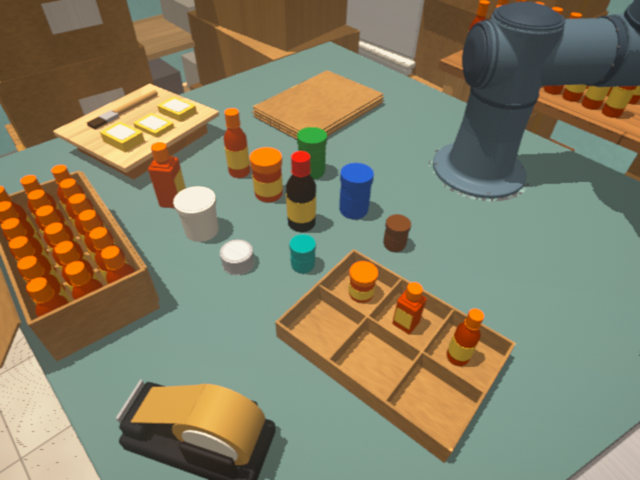

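View pics/top0.png

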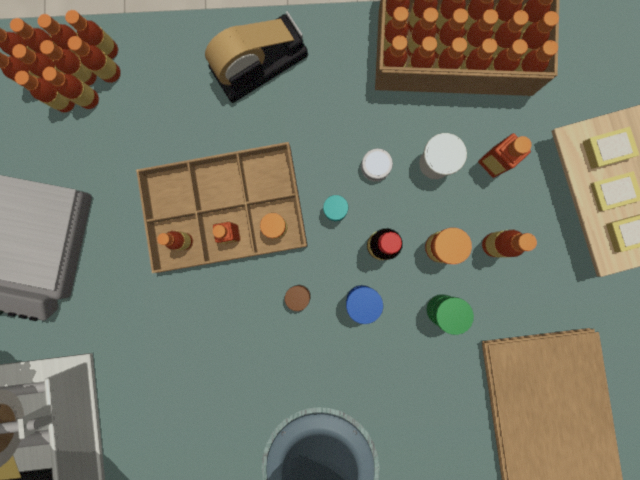

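The scene view shows the tray at about (395,350). Its front row (toward the robot) holds the small jar (363,280), small square bottle (408,307) and small slim bottle (466,337). In the top view these are at (272,226), (225,232) and (173,241).

Candidates in the top view:
- **Large jar:** orange (449,246), blue (365,305) and green (452,315). Only the orange one fits, since blue and green are excluded.
- **Small jar:** orange in the tray. The turquoise (335,208) and brown (297,298) ones are look-alikes.
- **Large slim bottle:** (512,243).
- **Large square bottle:** (506,155).
- **Tin:** (377,164).
- **Bystanders:** tub (445,155) and dark bottle (387,243).

The bottles in the crate and the group on the far left are background.

```bash
cat > h.py <<'E'
import numpy as np,cv2
from workcell import monitor, optics
def cloud(d):
    z=d['z_map']; K=d['intrinsics']; v,u=np.mgrid[:480,:640]
    p=np.stack([(u-K[0,2])/K[0,0]*z,(v-K[1,2])/K[1,1]*z,z],-1)
    w=(p-d['t'])@d['R']; w[z==0]=np.nan
    return w
def disc(w,cx,cy,r=.05,band=.006,zmin=.01):
    """topmost layer near (cx,cy): top height, enclosing circle"""
    P=w.reshape(-1,3); m=(np.hypot(P[:,0]-cx,P[:,1]-cy)<r)&(P[:,2]>zmin); P=P[m]
    if len(P)<10: return None
    zt=np.percentile(P[:,2],98); T=P[abs(P[:,2]-zt)<band]; zt=np.median(T[:,2])
    (x,y),rr=cv2.minEnclosingCircle((T[:,:2]*1000).astype(np.float32))
    return np.round([x/1e3,y/1e3,zt,2*rr/1e3],4),len(T)
E
python3 - <<'E'
from h import *
T=dict(np.load('top0.npz'));S=dict(np.load('scene0.npz'));wt,ws=cloud(T),cloud(S)
px=dict(small_slim=(167,240),small_sq=(219,231),small_jar=(272,226),slim=(527,243),square=(521,146),jar=(449,246),tin=(377,164),dark=(391,243),tub=(445,155),teal=(335,208),blue=(365,305),green=(452,315),brown=(297,298))
for n,(u,v) in px.items():
    c=wt[v,u]; print(n,c.round(3),'top',disc(wt,*c[:2],.04),'scene',disc(ws,*c[:2],.04))
# tray: wall-top points
P=wt[130:285,125:320].reshape(-1,3); m=(P[:,2]>.034)&(P[:,2]<.047)
r=cv2.minAreaRect((P[m][:,:2]*1000).astype(np.float32)); print('tray top',r)
c=np.array(r[0])/1e3
P=ws.reshape(-1,3); m=(P[:,2]>.034)&(P[:,2]<.047)&(np.hypot(*(P[:,:2]-c).T)<.19)
print('tray scene',cv2.minAreaRect((P[m][:,:2]*1000).astype(np.float32)))
# square yaw
for n,w in(('t',wt),('s',ws)):
    c=wt[146,521]; P=w.reshape(-1,3); m=(np.hypot(P[:,0]-c[0],P[:,1]-c[1])<.045)&(P[:,2]>.02)&(P[:,2]<.112)
    print('sq body',n,m.sum(),cv2.minAreaRect((P[m][:,:2]*1000).astype(np.float32)))
print('bench',np.nanmedian(wt[340:400,150:250,2]),np.nanmedian(ws[300:330,180:220,2]), 'trayfloor',[wt[v,u].round(4) for u,v in((168,190),(218,182),(270,175))])
big=cv2.resize(T['color'][120:340,260:560,::-1],None,fx=2.6,fy=2.6,interpolation=cv2.INTER_CUBIC);cv2.imwrite('pics/crop.png',big)
E
```

```text
small_slim [0.453 0.257 0.117] top (array([0.4562, 0.2634, 0.1195, 0.0211]), 112) scene (array([0.4571, 0.2659, 0.1192, 0.022 ]), 174)
small_sq [0.468 0.167 0.1  ] top (array([0.4688, 0.1681, 0.0991, 0.0235]), 131) scene (array([0.4688, 0.1699, 0.099 , 0.0248]), 172)
small_jar [0.477 0.075 0.063] top (array([0.4798, 0.0748, 0.0641, 0.0478]), 480) scene (array([0.4788, 0.0759, 0.0641, 0.0511]), 508)
slim [ 0.429 -0.361  0.155] top (array([ 0.4321, -0.3616,  0.1548,  0.0302]), 272) scene (array([ 0.43  , -0.3585,  0.1545,  0.0323]), 114)
square [ 0.595 -0.366  0.139] top (array([ 0.5981, -0.3683,  0.1395,  0.0306]), 255) scene (array([ 0.5982, -0.364 ,  0.1396,  0.0343]), 144)
jar [ 0.429 -0.247  0.099] top (array([ 0.4302, -0.2542,  0.1001,  0.0659]), 1056) scene (array([ 0.4283, -0.2521,  0.1   ,  0.0695]), 521)
tin [ 0.595 -0.131  0.034] top (array([ 0.5981, -0.1313,  0.0342,  0.0598]), 697) scene (array([ 0.5974, -0.1294,  0.0342,  0.0622]), 636)
dark [ 0.435 -0.136  0.165] top (array([ 0.4368, -0.1359,  0.1648,  0.034 ]), 342) scene (array([ 0.4363, -0.1328,  0.1648,  0.0371]), 21
[... 611 characters left out ...]
 0.0315, 0.0601, 0.0478]), 489) scene (array([0.3389, 0.0335, 0.0602, 0.0492]), 376)
tray top ((520.0052490234375, 180.55921936035156), (208.60406494140625, 309.7208251953125), 8.24598217010498)
tray scene ((518.7794189453125, 181.4200897216797), (211.07054138183594, 309.0096130371094), 8.276385307312012)
sq body t 916 ((597.7037353515625, -367.55609130859375), (48.46775817871094, 49.509361267089844), 40.611446380615234)
sq body s 1182 ((597.91455078125, -365.29815673828125), (51.23688888549805, 49.8056755065918), 41.432899475097656)
bench 0.0004208568126675015 -5.544043986733987e-05 trayfloor [array([0.5629, 0.2986, 0.0031]), array([0.5756, 0.1934, 0.0052]), array([0.5863, 0.0854, 0.0059])]
```

View pics/crop.png

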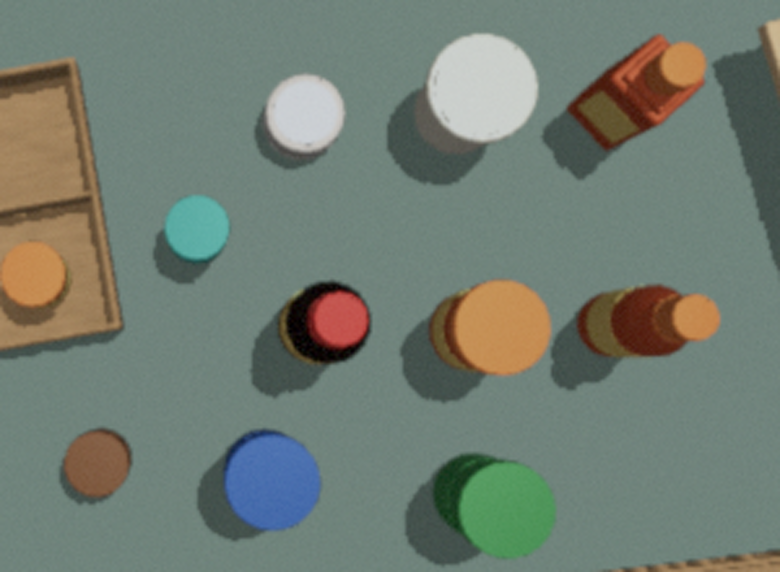

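The crop confirms the picks. The orange large jar is at crop (500,327), the slim cap at (695,317), the square bottle's cap at (682,67) and the tin at (305,112). The blue and green jars, the tub and the dark bottle stay put. The first move turns the tool so that tool x = world y and tool y = world x.

Units first: shifts go in shares of 0.5 m and turns go in shares of 2 rad. So -0.369 m is -0.738, -0.335 m is -0.67, 1.115 rad is 0.5575.

```bash
T='x'; python3 -m crank '[0.6, -0.738, -0.67, -0.06, 0.5575, 0.6, -0.738, -0.67, -0.06, 0.5575, 0.6, -0.738, -0.67, -0.06, 0.5575, 0.6, -0.738, -0.67, -0.06, 0.5575, 0.6, -0.738, -0.67, -0.06, 0.5575, 0.6, -0.738, -0.67, -0.06, 0.5575, 0.6, -0.738, -0.67, -0.06, 0.5575, 0.6, -0.738, -0.67, -0.06, 0.5575, 0.6, -0.738, -0.67, -0.06, 0.5575, 0.6, -0.738, -0.67, -0.06, 0.5575]' 40
python3 -c "
from workcell import monitor
s=monitor.sense();print(s['tcp_pos'],s['ee_rot'],s['joint_pos'])"
```

```text
time_s: 1.1
tcp_pos: [0.4701, 0.1185, 0.2612]
ee_rot: [[0.0, 1.0, -0.0], [1.0, -0.0, 0.0], [0.0, -0.0, -1.0]]
contact_force: [0.3, -0.1, 0.2]
opening: 0.604
grip_force: 0.0
[0.47009593 0.11845882 0.26121308] [[ 1.48810493e-04  9.99999989e-01 -3.87543929e-06]
 [ 9.99999982e-01 -1.48810025e-04  1.20459963e-04]
 [ 1.20459385e-04 -3.89336492e-06 -9.99999993e-01]] [ 1.23788721e-02 -1.79474660e-01  1.93791371e+00  1.22651592e-04
  1.38315599e+00  1.25048026e-02]
```

Scaled: -0.4785 m is -0.957, -0.039 m is -0.078.

```bash
python3 -m crank '[0.6, -0.957, -0.078, 0.1, 0, 0.6, -0.957, -0.078, 0.1, 0, 0.6, -0.957, -0.078, 0.1, 0, 0.6, -0.957, -0.078, 0.1, 0, 0.6, -0.957, -0.078, 0.1, 0, 0.6, -0.957, -0.078, 0.1, 0, 0.6, -0.957, -0.078, 0.1, 0, 0.6, -0.957, -0.078, 0.1, 0, 0.6, -0.957, -0.078, 0.1, 0, 0.6, -0.957, -0.078, 0.1, 0]'
python3 - <<'E'
from h import *
d=optics.snapshot('wrist');cv2.imwrite('pics/w1.png',d['color'][...,::-1]);w=cloud(d)
print(monitor.sense()['tcp_pos']); 
for c in((.431,-.36),(.598,-.366),(.429,-.253)):print(disc(w,*c,.04,zmin=.06))
E
```

```text
time_s: 2.1
tcp_pos: [0.4299, -0.3609, 0.2104]
ee_rot: [[0.002, 1.0, -0.001], [1.0, -0.002, 0.0], [0.0, -0.001, -1.0]]
contact_force: [-0.2, 1.3, -0.4]
opening: 0.598
grip_force: 0.0
[ 0.42922897 -0.36408185  0.2100758 ]
(array([ 0.43  , -0.3485,  0.3086,  0.0614]), 5866)
(array([ 0.598 , -0.3664,  0.1395,  0.0308]), 1646)
(array([ 0.4299, -0.2529,  0.0995,  0.0658]), 7745)
```

View pics/w1.png

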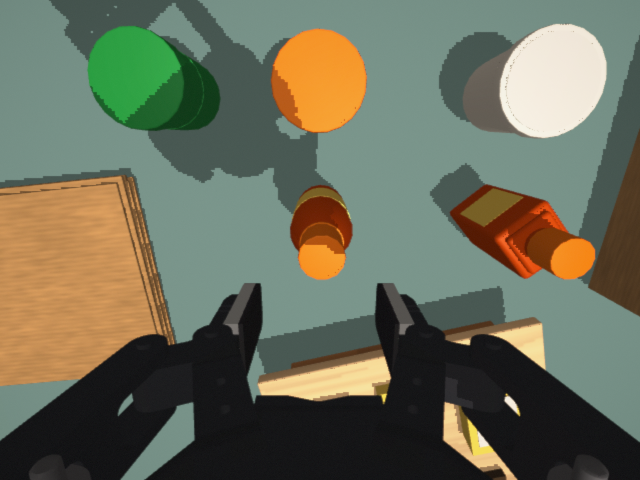

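The wrist view shows the slim cap at (322,257) ahead of the fingers, the square bottle's cap at (572,258) and the jar at (320,80).

```bash
python3 - <<'E'
from h import *
d=optics.snapshot('wrist');w=cloud(d);w[w[...,2]>.17]=np.nan
print(monitor.sense()['tcp_pos'],disc(w,.431,-.36,.03,zmin=.06))
E
```

```text
[ 0.42971531 -0.3612383   0.21020242] (array([ 0.4316, -0.3602,  0.1544,  0.03  ]), 1766)
```

Scaled: 0.089 m is 0.178, 0.001 m is 0.002.

```bash
python3 -m crank '[0.6, 0, 0.002, 0.06, 0, 0.6, 0, 0.002, 0.12, 0, 0.6, 0, 0.002, 0.178, 0, 0.6, 0, 0.002, 0.178, 0, 0.1, 0, 0.002, 0.178, 0, 0.1, 0, 0.002, 0.178, 0, 0.1, 0, 0.002, 0.178, 0, 0.1, 0, 0.002, 0.178, 0, 0.1, 0, 0.002, 0.178, 0]' 40
```

```text
time_s: 3.1
tcp_pos: [0.4327, -0.3588, 0.1239]
ee_rot: [[-0.0, 1.0, 0.002], [1.0, 0.0, -0.002], [-0.002, 0.002, -1.0]]
contact_force: [-0.4, 1.1, 4.8]
opening: 0.336
grip_force: 41.0
```

Scaled: -0.19 m is -0.38, -0.17 m is -0.34.

```bash
python3 -m crank '[0.1, 0, 0, -0.04, 0, 0.1, 0, 0, -0.1, 0, 0.1, 0, 0, -0.16, 0, 0.1, 0, 0, -0.22, 0, 0.1, 0, 0, -0.28, 0, 0.1, 0, 0, -0.34, 0, 0.1, 0, 0, -0.38, 0, 0.1, 0, 0, -0.38, 0]'
python3 - <<'E'
from h import *
d=optics.snapshot('scene');cv2.imwrite('pics/s2.png',d['color'][60:300,60:380,::-1].repeat(2,0).repeat(2,1));s=monitor.sense();print(s['tcp_pos'],s['contact_force'])
E
```

```text
time_s: 3.9
tcp_pos: [0.4329, -0.3592, 0.3159]
ee_rot: [[0.0, 1.0, 0.004], [1.0, 0.0, -0.005], [-0.005, 0.004, -1.0]]
contact_force: [0.5, -0.6, -2.9]
opening: 0.337
grip_force: 40.7
[ 0.43226244 -0.35842442  0.31329203] [-0.02628589 -0.06695491 -3.13149335]
```

View pics/s2.png

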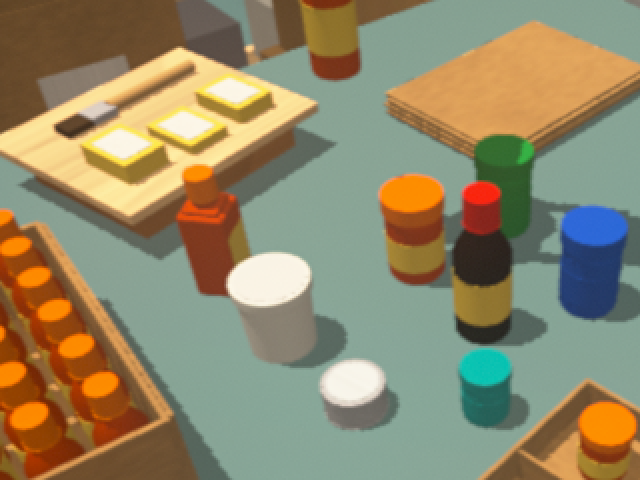

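The slim bottle is lifted (bottom at crop (335,70)) and its neighbours are undisturbed. Now carrying it to the left back cell.

Scaled: 0.37 m is 0.74, 0.21 m is 0.42.

```bash
python3 -m crank '[0.1, 0.04, 0.02, 0, 0, 0.1, 0.1, 0.04, 0, 0, 0.1, 0.18, 0.06, 0, 0, 0.1, 0.26, 0.08, 0, 0, 0.1, 0.34, 0.1, 0, 0, 0.1, 0.42, 0.12, 0, 0, 0.1, 0.5, 0.14, 0, 0, 0.1, 0.58, 0.16, 0, 0, 0.1, 0.66, 0.18, 0, 0, 0.1, 0.74, 0.2, 0, 0]' && python3 -m crank '[0.1, 0.08, 0.02, 0, 0, 0.1, 0.16, 0.04, 0, 0, 0.1, 0.24, 0.044, 0, 0, 0.1, 0.32, 0.044, 0, 0, 0.1, 0.4, 0.044, 0, 0, 0.1, 0.48, 0.044, 0, 0, 0.1, 0.524, 0.044, 0, 0, 0.1, 0.552, 0.044, 0, 0, 0.1, 0.552, 0.044, 0, 0, 0.1, 0.552, 0.044, 0, 0]'
python3 -c "
from workcell import monitor
s=monitor.sense();print(s['tcp_pos'],s['time_s'])"
```

```text
time_s: 4.95
tcp_pos: [0.5311, 0.0138, 0.3096]
ee_rot: [[0.0, 1.0, -0.004], [1.0, -0.0, 0.001], [0.001, -0.004, -1.0]]
contact_force: [0.9, -0.1, -2.4]
opening: 0.339
grip_force: 40.6
time_s: 5.95
tcp_pos: [0.5538, 0.2871, 0.3112]
ee_rot: [[0.0, 1.0, -0.002], [1.0, -0.0, -0.001], [-0.001, -0.002, -1.0]]
contact_force: [0.1, -0.4, -1.1]
opening: 0.341
grip_force: 40.5
[0.55379398 0.28708574 0.31117208] 5.95
```

Scaled: 0.181 m is 0.362, 0.178 m is 0.356.

```bash
python3 -m crank '[0.1, 0, 0, 0.06, 0, 0.1, 0, 0, 0.14, 0, 0.1, 0, 0, 0.22, 0, 0.1, 0, 0, 0.28, 0, 0.1, 0, 0, 0.32, 0, 0.1, 0, 0, 0.34, 0, 0.1, 0, 0, 0.356, 0, 0.1, 0, 0, 0.362, 0, 0.1, 0, 0, 0.362, 0, 0.1, 0, 0, 0.362, 0]'; python3 -m crank '[0.1, 0, 0, 0.004, 0, 0.1, 0, 0, 0.008, 0, 0.1, 0, 0, 0.008, 0, 0.1, 0, 0, 0.008, 0]'
```

```text
time_s: 6.95
tcp_pos: [0.5547, 0.2881, 0.1326]
ee_rot: [[-0.0, 1.0, 0.002], [1.0, 0.0, 0.001], [0.001, 0.002, -1.0]]
contact_force: [0.2, 0.2, -2.5]
opening: 0.339
grip_force: 40.5
time_s: 7.35
tcp_pos: [0.5544, 0.2882, 0.128]
ee_rot: [[-0.0, 1.0, 0.001], [1.0, 0.0, 0.0], [0.0, 0.001, -1.0]]
contact_force: [0.3, 0.6, 1.0]
opening: 0.335
grip_force: 40.8
```

Contact: the vertical force went from −2.5 to +1.0 N, at the expected height. Releasing and rising.

Scaled: -0.13 m is -0.26, -0.11 m is -0.22.

```bash
python3 -m crank '[0.45, 0, 0, 0, 0, 0.6, 0, 0, 0, 0, 0.6, 0, 0, 0, 0, 0.6, 0, 0, -0.06, 0, 0.6, 0, 0, -0.14, 0, 0.6, 0, 0, -0.22, 0, 0.6, 0, 0, -0.26, 0, 0.6, 0, 0, -0.26, 0]'
python3 - <<'E'
from h import *
w=cloud(optics.snapshot('scene'));w[w[...,2]>.17]=np.nan;print(disc(w,.555,.288,.04,zmin=.08)); print(monitor.sense()['tcp_pos'])
w=cloud(optics.snapshot('wrist'));w[w[...,2]>.17]=np.nan;print(disc(w,.555,.288,.04,zmin=.08))
E
```

```text
time_s: 8.15
tcp_pos: [0.5559, 0.2885, 0.262]
ee_rot: [[-0.0, 1.0, 0.008], [1.0, 0.0, 0.002], [0.002, 0.008, -1.0]]
contact_force: [0.4, 0.0, 0.6]
opening: 0.6
grip_force: 0.0
(array([0.5529, 0.2859, 0.1589, 0.0316]), 453)
[0.55472807 0.28816426 0.25898875]
(array([0.5535, 0.2867, 0.1585, 0.0297]), 1202)
```

The slim bottle stands upright at the cell centre, top at 0.159. Next, the square bottle.

Scaled: -0.48 m is -0.96, 0.03 m is 0.06.

```bash
python3 -m crank '[0.6, -0.96, 0.06, 0, 0, 0.6, -0.96, 0.06, 0, 0, 0.6, -0.96, 0.06, 0, 0, 0.6, -0.96, 0.06, 0, 0, 0.6, -0.96, 0.06, 0, 0, 0.6, -0.96, 0.06, 0, 0, 0.6, -0.96, 0.06, 0, 0, 0.6, -0.96, 0.06, 0, 0, 0.6, -0.96, 0.06, 0, 0, 0.6, -0.96, 0.06, 0, 0]' && python3 -m crank '[0.6, -0.1, 0.026, 0.02, 0, 0.6, -0.2, 0.026, 0.04, 0, 0.6, -0.28, 0.026, 0.08, 0, 0.6, -0.33, 0.026, 0.1, 0, 0.6, -0.348, 0.026, 0.12, 0, 0.6, -0.348, 0.026, 0.12, 0, 0.6, -0.348, 0.026, 0.12, 0]'
python3 - <<'E'
from h import *
d=optics.snapshot('wrist');w=cloud(d);w[w[...,2]>.15]=np.nan
s=monitor.sense();print(s['tcp_pos'],disc(w,.598,-.366,.03,zmin=.08))
P=w.reshape(-1,3); m=(np.hypot(P[:,0]-.598,P[:,1]+.366)<.045)&(P[:,2]>.02)&(P[:,2]<.112)
print(m.sum(),cv2.minAreaRect((P[m][:,:2]*1000).astype(np.float32)))
E
```

```text
time_s: 9.25
tcp_pos: [0.5826, -0.195, 0.2544]
ee_rot: [[0.003, 1.0, -0.004], [1.0, -0.003, 0.002], [0.002, -0.004, -1.0]]
contact_force: [0.1, -0.3, -0.0]
opening: 0.601
grip_force: 0.0
time_s: 9.95
tcp_pos: [0.5969, -0.3646, 0.1964]
ee_rot: [[-0.001, 1.0, -0.001], [1.0, 0.001, 0.002], [0.002, -0.001, -1.0]]
contact_force: [-0.3, 1.3, 0.5]
opening: 0.603
grip_force: 0.0
[ 0.59737814 -0.36453583  0.19747172] (array([ 0.5985, -0.3665,  0.1394,  0.0298]), 1704)
3142 ((598.43505859375, -366.73114013671875), (48.14252853393555, 48.80778121948242), 40.530914306640625)
```

Scaled: 0.084 m is 0.168, -0.002 m is -0.004.

```bash
python3 -m crank '[0.6, -0.004, 0.002, 0.06, 0, 0.6, -0.004, 0.002, 0.12, 0, 0.6, -0.004, 0.002, 0.168, 0, 0.6, -0.004, 0.002, 0.168, 0, 0.1, -0.004, 0.002, 0.168, 0, 0.1, -0.004, 0.002, 0.168, 0, 0.1, -0.004, 0.002, 0.168, 0, 0.1, -0.004, 0.002, 0.168, 0, 0.1, -0.004, 0.002, 0.168, 0]' 45; python3 -m crank '[0.1, 0, 0, -0.04, 0, 0.1, 0, 0, -0.1, 0, 0.1, 0, 0, -0.16, 0, 0.1, 0, 0, -0.22, 0, 0.1, 0, 0, -0.28, 0, 0.1, 0, 0, -0.34, 0, 0.1, 0, 0, -0.38, 0, 0.1, 0, 0, -0.38, 0, 0.1, 0, 0, -0.38, 0]'
```

```text
time_s: 10.9
tcp_pos: [0.5991, -0.3688, 0.1159]
ee_rot: [[-0.0, 1.0, 0.003], [1.0, 0.0, -0.002], [-0.002, 0.003, -1.0]]
contact_force: [-0.3, 1.3, 6.7]
opening: 0.333
grip_force: 45.3
time_s: 11.8
tcp_pos: [0.5977, -0.3679, 0.3022]
ee_rot: [[0.0, 1.0, -0.001], [1.0, -0.0, 0.001], [0.001, -0.001, -1.0]]
contact_force: [0.2, 0.2, -3.7]
opening: 0.335
grip_force: 45.2
```

Scaled: 0.29 m is 0.58, 0.25 m is 0.5, 0.565 rad is 0.2825.

```bash
python3 -m crank '[0.1, 0.04, 0, 0, 0.025, 0.1, 0.1, 0, 0, 0.075, 0.1, 0.18, 0, 0, 0.125, 0.1, 0.26, 0, 0, 0.175, 0.1, 0.34, -0.02, 0, 0.225, 0.1, 0.42, -0.02, 0, 0.265, 0.1, 0.5, -0.02, 0, 0.2825, 0.1, 0.58, -0.04, 0, 0.2825, 0.1, 0.58, -0.04, 0, 0.2825, 0.1, 0.58, -0.04, 0, 0.2825]'
python3 - <<'E'
from h import *
s=monitor.sense();R=s['ee_rot'];print(s['tcp_pos'],np.degrees(np.arctan2(R[1,0],R[0,0])), R.T@(np.array([.5689,.1881,.3])-s['tcp_pos']))
E
```

```text
time_s: 12.8
tcp_pos: [0.5771, -0.0772, 0.3011]
ee_rot: [[0.534, 0.845, -0.003], [0.845, -0.534, 0.001], [-0.001, -0.003, -1.0]]
contact_force: [0.1, -0.6, -2.7]
opening: 0.337
grip_force: 45.5
[ 0.57710532 -0.07719988  0.30112398] 57.72103502911465 [ 0.21991914 -0.14861529  0.00129706]
```

Scaled: 0.22 m is 0.44, 0.21 m is 0.42.

```bash
python3 -m crank '[0.1, 0.04, -0.02, 0, 0, 0.1, 0.1, -0.06, 0, 0, 0.1, 0.16, -0.1, 0, 0, 0.1, 0.24, -0.16, 0, 0, 0.1, 0.32, -0.22, 0, 0, 0.1, 0.38, -0.26, 0, 0, 0.1, 0.42, -0.29, 0, 0, 0.1, 0.44, -0.298, 0, 0, 0.1, 0.44, -0.298, 0, 0, 0.1, 0.44, -0.298, 0, 0]'; python3 -m crank '[0.1, 0, 0, 0.06, 0, 0.1, 0, 0, 0.14, 0, 0.1, 0, 0, 0.22, 0, 0.1, 0, 0, 0.28, 0, 0.1, 0, 0, 0.32, 0, 0.1, 0, 0, 0.34, 0, 0.1, 0, 0, 0.356, 0, 0.1, 0, 0, 0.362, 0, 0.1, 0, 0, 0.362, 0, 0.1, 0, 0, 0.362, 0]'; python3 -m crank '[0.1, 0, 0, 0.004, 0, 0.1, 0, 0, 0.008, 0, 0.1, 0, 0, 0.008, 0, 0.1, 0, 0, 0.008, 0]'
```

```text
time_s: 13.8
tcp_pos: [0.5703, 0.186, 0.3026]
ee_rot: [[0.537, 0.844, -0.001], [0.844, -0.537, -0.001], [-0.001, -0.0, -1.0]]
contact_force: [0.1, -0.2, -2.7]
opening: 0.334
grip_force: 45.5
time_s: 14.8
tcp_pos: [0.5708, 0.1875, 0.1235]
ee_rot: [[0.535, 0.845, 0.002], [0.845, -0.535, 0.0], [0.001, 0.002, -1.0]]
contact_force: [-0.6, -0.7, -3.4]
opening: 0.337
grip_force: 45.4
time_s: 15.2
tcp_pos: [0.5708, 0.188, 0.1199]
ee_rot: [[0.535, 0.845, 0.002], [0.845, -0.535, 0.001], [0.002, 0.002, -1.0]]
contact_force: [-1.6, 0.3, 5.1]
opening: 0.333
grip_force: 46.1
```

Contact at the expected height. Releasing, rising and checking.

Scaled: -0.14 m is -0.28, -0.11 m is -0.22.

```bash
python3 -m crank '[0.45, 0, 0, 0, 0, 0.6, 0, 0, 0, 0, 0.6, 0, 0, 0, 0, 0.6, 0, 0, -0.06, 0, 0.6, 0, 0, -0.14, 0, 0.6, 0, 0, -0.22, 0, 0.6, 0, 0, -0.28, 0, 0.6, 0, 0, -0.28, 0]'
python3 - <<'E'
from h import *
w=cloud(optics.snapshot('wrist'));w[w[...,2]>.15]=np.nan
s=monitor.sense();R=s['ee_rot'];print(s['tcp_pos'],disc(w,.569,.188,.03,zmin=.08))
P=w.reshape(-1,3); m=(np.hypot(P[:,0]-.569,P[:,1]-.188)<.045)&(P[:,2]>.06)&(P[:,2]<.112)
print(m.sum(),cv2.minAreaRect((P[m][:,:2]*1000).astype(np.float32)))
print(R.T@(np.array([.4297,-.253,.2])-s['tcp_pos']))
E
```

```text
time_s: 16.0
tcp_pos: [0.5726, 0.1878, 0.2643]
ee_rot: [[0.535, 0.845, 0.01], [0.845, -0.535, 0.001], [0.007, 0.008, -1.0]]
contact_force: [0.4, -0.1, 0.2]
opening: 0.598
grip_force: 0.0
[0.57125283 0.18765708 0.26107379] (array([0.5706, 0.1897, 0.1435, 0.0298]), 1053)
1747 ((570.6433715820312, 189.57254028320312), (48.16854476928711, 48.74773406982422), 7.887355327606201)
[-0.44816953  0.11611748  0.06005564]
```

Scaled: -0.448 m is -0.896, 0.116 m is 0.232, -0.565 rad is -0.2825.

```bash
python3 -m crank '[1, -0.896, 0.232, 0, -0.2825, 1, -0.896, 0.232, 0, -0.2825, 1, -0.896, 0.232, 0, -0.2825, 1, -0.896, 0.232, 0, -0.2825, 1, -0.896, 0.232, 0, -0.2825, 1, -0.896, 0.232, 0, -0.2825, 1, -0.896, 0.232, 0, -0.2825, 1, -0.896, 0.232, 0, -0.2825, 1, -0.896, 0.232, 0, -0.2825, 1, -0.896, 0.232, 0, -0.2825]'; python3 -m crank '[1, 0, 0, 0.08, 0, 1, 0, 0, 0.16, 0, 1, 0, 0, 0.16, 0, 1, 0, 0, 0.16, 0]'
python3 - <<'E'
from h import *
d=optics.snapshot('wrist');w=cloud(d);w[w[...,2]>.11]=np.nan
s=monitor.sense();R=s['ee_rot'];print(s['tcp_pos'],R,disc(w,.4297,-.253,.05,zmin=.08))
cv2.imwrite('pics/w3.png',d['color'][...,::-1])
E
```

```text
time_s: 17.05
tcp_pos: [0.426, -0.2553, 0.2563]
ee_rot: [[0.003, 1.0, -0.003], [1.0, -0.003, 0.002], [0.002, -0.003, -1.0]]
contact_force: [-0.2, 0.4, 0.2]
opening: 1.002
grip_force: 0.0
time_s: 17.45
tcp_pos: [0.4274, -0.2523, 0.1773]
ee_rot: [[-0.0, 1.0, -0.002], [1.0, 0.0, 0.002], [0.002, -0.002, -1.0]]
contact_force: [-0.0, -0.7, 1.2]
opening: 0.998
grip_force: 0.0
[ 0.42844506 -0.25311054  0.17914683] [[-3.85176038e-04  9.99999815e-01  4.71269227e-04]
 [ 9.99999814e-01  3.85398875e-04 -4.72846189e-04]
 [-4.73027728e-04  4.71087010e-04 -9.99999777e-01]] (array([ 0.4298, -0.2526,  0.0995,  0.0659]), 6922)
```

View pics/w3.png

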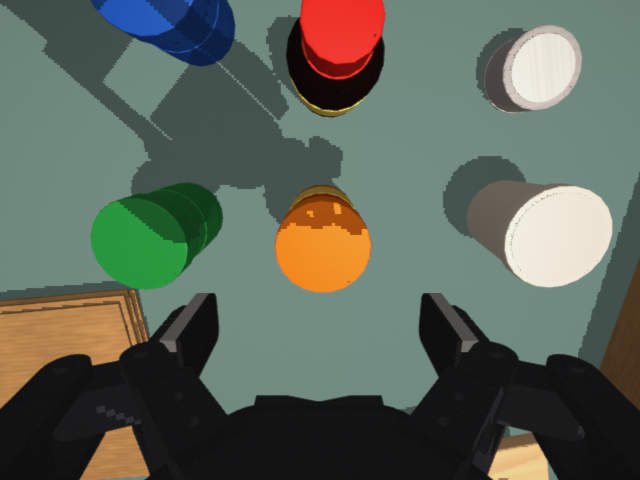

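The wrist view shows the orange jar centred between the open fingers at (323,245). Green (145,235) and the tub (560,235) are clear of both. Descending to the lid.

Scaled: 0.114 m is 0.228, 0.001 m is 0.002.

```bash
python3 -m crank '[1, 0, 0.002, 0.06, 0, 1, 0, 0.002, 0.12, 0, 1, 0, 0.002, 0.18, 0, 1, 0, 0.002, 0.228, 0, 1, 0, 0.002, 0.228, 0, 0.5, 0, 0.002, 0.228, 0, 0.5, 0, 0.002, 0.228, 0, 0.5, 0, 0.002, 0.228, 0, 0.5, 0, 0.002, 0.228, 0, 0.5, 0, 0.002, 0.228, 0]' 50; python3 -m crank '[0.5, 0, 0, -0.04, 0, 0.5, 0, 0, -0.1, 0, 0.5, 0, 0, -0.16, 0, 0.5, 0, 0, -0.22, 0, 0.5, 0, 0, -0.28, 0, 0.5, 0, 0, -0.34, 0, 0.5, 0, 0, -0.38, 0, 0.5, 0, 0, -0.38, 0, 0.5, 0, 0, -0.38, 0]'
```

```text
time_s: 18.5
tcp_pos: [0.4307, -0.2546, 0.0672]
ee_rot: [[-0.0, 1.0, 0.004], [1.0, 0.0, -0.004], [-0.004, 0.004, -1.0]]
contact_force: [-1.7, 0.7, 7.0]
opening: 0.759
grip_force: 56.3
time_s: 19.4
tcp_pos: [0.4288, -0.2527, 0.2539]
ee_rot: [[-0.0, 1.0, 0.0], [1.0, 0.0, 0.0], [0.0, 0.0, -1.0]]
contact_force: [0.5, -0.8, -3.3]
opening: 0.759
grip_force: 57.2
```

Scaled: 0.342 m is 0.684, 0.154 m is 0.308.

```bash
python3 -m crank '[0.5, 0.04, 0.02, 0, 0, 0.5, 0.1, 0.04, 0, 0, 0.5, 0.18, 0.08, 0, 0, 0.5, 0.26, 0.12, 0, 0, 0.5, 0.34, 0.16, 0, 0, 0.5, 0.42, 0.2, 0, 0, 0.5, 0.5, 0.24, 0, 0, 0.5, 0.58, 0.28, 0, 0, 0.5, 0.64, 0.3, 0, 0, 0.5, 0.684, 0.308, 0, 0]'; python3 -m crank '[0.5, 0, 0, 0, 0, 0.5, 0, 0, 0.06, 0, 0.5, 0, 0, 0.14, 0, 0.5, 0, 0, 0.22, 0, 0.5, 0, 0, 0.28, 0, 0.5, 0, 0, 0.32, 0, 0.5, 0, 0, 0.34, 0, 0.5, 0, 0, 0.36, 0, 0.5, 0, 0, 0.36, 0, 0.5, 0, 0, 0.36, 0]'; python3 -m crank '[0.5, 0, 0, 0.006, 0, 0.5, 0, 0, 0.01, 0, 0.5, 0, 0, 0.01, 0, 0.5, 0, 0, 0.01, 0]'
```

```text
time_s: 20.4
tcp_pos: [0.5824, 0.0913, 0.2513]
ee_rot: [[-0.002, 1.0, -0.004], [1.0, 0.002, 0.0], [0.0, -0.004, -1.0]]
contact_force: [-0.3, -0.3, -2.3]
opening: 0.755
grip_force: 57.2
time_s: 21.4
tcp_pos: [0.5837, 0.0888, 0.0751]
ee_rot: [[0.0, 1.0, 0.001], [1.0, -0.0, -0.0], [-0.0, 0.001, -1.0]]
contact_force: [0.0, 0.4, -3.0]
opening: 0.753
grip_force: 57.3
time_s: 21.8
tcp_pos: [0.5841, 0.0891, 0.0713]
ee_rot: [[-0.0, 1.0, 0.002], [1.0, 0.0, -0.0], [-0.0, 0.002, -1.0]]
contact_force: [-3.9, 0.2, 6.5]
opening: 0.755
grip_force: 57.8
```

Scaled: -0.14 m is -0.28, -0.11 m is -0.22.

```bash
python3 -m crank '[0.85, 0, 0, 0, 0, 1, 0, 0, 0, 0, 1, 0, 0, 0, 0, 1, 0, 0, -0.06, 0, 1, 0, 0, -0.14, 0, 1, 0, 0, -0.22, 0, 1, 0, 0, -0.28, 0, 1, 0, 0, -0.28, 0]'
python3 - <<'E'
from h import *
w=cloud(optics.snapshot('wrist'));w[w[...,2]>.11]=np.nan
s=monitor.sense();R=s['ee_rot'];print(s['tcp_pos'],disc(w,.5832,.089,.04,zmin=.08))
w=cloud(optics.snapshot('top'));w[w[...,2]>.11]=np.nan;print(disc(w,.5978,-.1304,.04))
E
```

```text
time_s: 22.6
tcp_pos: [0.5862, 0.089, 0.2153]
ee_rot: [[-0.0, 1.0, 0.011], [1.0, 0.0, -0.0], [-0.0, 0.011, -1.0]]
contact_force: [0.1, -1.0, -0.3]
opening: 0.997
grip_force: 0.0
[0.58464741 0.08898298 0.21221295] (array([0.5833, 0.091 , 0.1035, 0.0658]), 5427)
(array([ 0.5975, -0.1311,  0.0341,  0.06  ]), 702)
```

The jar is upright, centred in its cell, top at 0.104. Now the tin.

Scaled: -0.22 m is -0.44, 0.0135 m is 0.027.

```bash
python3 -m crank '[1, -0.1, 0.01, 0, 0, 1, -0.2, 0.02, 0, 0, 1, -0.3, 0.027, 0, 0, 1, -0.38, 0.027, 0.04, 0, 1, -0.42, 0.027, 0.1, 0, 1, -0.44, 0.027, 0.16, 0, 1, -0.44, 0.027, 0.18, 0, 1, -0.44, 0.027, 0.18, 0, 1, -0.44, 0.027, 0.18, 0]'
python3 - <<'E'
from h import *
w=cloud(optics.snapshot('wrist'));w[w[...,2]>.045]=np.nan
s=monitor.sense();R=s['ee_rot'];print(s['tcp_pos'],disc(w,.5978,-.131,.04))
E
```

```text
time_s: 23.6
tcp_pos: [0.5969, -0.1303, 0.1197]
ee_rot: [[-0.001, 1.0, 0.0], [1.0, 0.001, 0.0], [0.0, 0.0, -1.0]]
contact_force: [0.3, -1.1, 0.2]
opening: 1.003
grip_force: 0.0
[ 0.59742998 -0.13040103  0.12064524] (array([ 0.5978, -0.1295,  0.0338,  0.0602]), 5383)
```

Scaled: 0.115 m is 0.23, 0.105 m is 0.21.

```bash
python3 -m crank '[1, 0, 0, 0.06, 0, 1, 0, 0, 0.12, 0, 1, 0, 0, 0.18, 0, 1, 0, 0, 0.21, 0, 1, 0, 0, 0.23, 0, 1, 0, 0, 0.23, 0, 1, 0, 0, 0.23, 0]'; python3 -m crank '[0.5, 0, 0, 0, 0, 0.5, 0, 0, 0, 0, 0.5, 0, 0, 0, 0, 0.5, 0, 0, 0, 0, 0.5, 0, 0, 0, 0]' 40; python3 -m crank '[0.5, 0, 0, -0.04, 0, 0.5, 0, 0, -0.1, 0, 0.5, 0, 0, -0.16, 0, 0.5, 0, 0, -0.22, 0, 0.5, 0, 0, -0.28, 0, 0.5, 0, 0, -0.3, 0, 0.5, 0, 0, -0.3, 0, 0.5, 0, 0, -0.3, 0]'
```

```text
time_s: 24.35
tcp_pos: [0.5977, -0.1313, 0.0058]
ee_rot: [[-0.0, 1.0, 0.002], [1.0, 0.0, -0.001], [-0.001, 0.002, -1.0]]
contact_force: [0.4, 0.3, 0.4]
opening: 1.0
grip_force: 0.0
time_s: 24.85
tcp_pos: [0.5976, -0.1314, 0.006]
ee_rot: [[0.0, 1.0, 0.002], [1.0, -0.0, -0.001], [-0.001, 0.002, -1.0]]
contact_force: [-0.9, 0.5, 5.7]
opening: 0.688
grip_force: 42.3
time_s: 25.65
tcp_pos: [0.5956, -0.1306, 0.1526]
ee_rot: [[0.0, 1.0, -0.002], [1.0, -0.0, 0.001], [0.001, -0.002, -1.0]]
contact_force: [-1.1, 0.5, -2.3]
opening: 0.689
grip_force: 43.6
```

```bash
python3 - <<'E'
from h import *
d=optics.snapshot('scene');w=cloud(d);w[w[...,2]>.2]=np.nan
s=monitor.sense();print(s['tcp_pos'],s['opening'],s['contact_force'])
cv2.imwrite('pics/s4.png',d['color'][...,::-1])
E
```

```text
[ 0.59528361 -0.13048115  0.15196521] 0.6847682430787484 [-0.03243655 -0.53686958 -1.93278453]
```

View pics/s4.png

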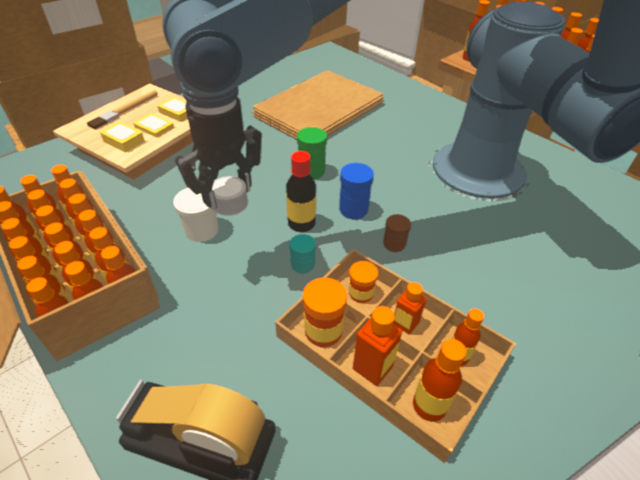

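The tin is lifted at (230,195). All three large packs stand in the back row behind their small twins, and the bystanders have not moved.

Scaled: 0.221 m is 0.442, 0.13 m is 0.26.

```bash
python3 -m crank '[0.5, 0.04, 0, 0, 0, 0.5, 0.1, -0.01, 0, 0, 0.5, 0.18, -0.02, 0, 0, 0.5, 0.26, -0.0288, 0, 0, 0.5, 0.34, -0.0288, 0, 0, 0.5, 0.4, -0.0288, 0, 0, 0.5, 0.43, -0.0288, 0, 0, 0.5, 0.442, -0.0288, 0, 0, 0.5, 0.442, -0.0288, 0, 0, 0.5, 0.442, -0.0288, 0, 0]'
python3 - <<'E'
from h import *
s=monitor.sense();print(s['tcp_pos'])
for n in('scene','wrist','top'):
    w=cloud(optics.snapshot(n)); 
    for lo,hi in((.09,.112),(.172,.187)):
        a=w.copy(); a[(a[...,2]>hi)|(a[...,2]<lo)]=np.nan; print(n,lo,disc(a,.5833,.091,.045,.004))
E
```

```text
time_s: 26.7
tcp_pos: [0.5821, 0.0889, 0.1539]
ee_rot: [[0.001, 1.0, -0.001], [1.0, -0.001, -0.0], [-0.0, -0.001, -1.0]]
contact_force: [-0.0, 0.5, -2.7]
opening: 0.683
grip_force: 43.6
[0.5821408  0.08893175 0.15385039]
scene 0.09 (array([0.5833, 0.0916, 0.104 , 0.0663]), 896)
scene 0.172 (array([0.582 , 0.0952, 0.1824, 0.0857]), 737)
wrist 0.09 (array([0.5831, 0.0927, 0.1035, 0.0651]), 2564)
wrist 0.172 (array([0.582 , 0.096 , 0.1818, 0.0865]), 17014)
top 0.09 (array([0.5803, 0.0754, 0.1045, 0.0566]), 144)
top 0.172 (array([0.5788, 0.0642, 0.1817, 0.03  ]), 51)
```

```bash
python3 - <<'E'
from h import *
for n in('scene','wrist'):
    d=optics.snapshot(n);w=cloud(d);c=d['color'].astype(int);m=(c.min(-1)>110)&(w[...,2]>.165)&(w[...,2]<.187)&(abs(w[...,0]-.582)<.05)&(abs(w[...,1]-.09)<.05)
    P=w[m];print(n,m.sum(),np.percentile(P[:,2],[5,50,95]).round(4),[np.r_[i,np.round([P[k,1].min(),P[k,1].max(),(P[k,1].min()+P[k,1].max())/2],4)] for i in(-.01,0,.01) for k in [abs(P[:,0]-.582-i)<.003] if k.sum()>3])
    v,u=np.where(m);print(u.min(),u.max(),v.min(),v.max())
    if n=='wrist':
        x,y=int(u.mean()),int(v.mean());cv2.imwrite('pics/w5.png',d['color'][...,::-1])
E
```

```text
scene 794 [0.1811 0.1826 0.1838] [array([-0.01  ,  0.0758,  0.1189,  0.0973]), array([0.    , 0.0802, 0.1203, 0.1003]), array([0.01  , 0.0641, 0.1186, 0.0914])]
307 352 243 275
wrist 15791 [0.1811 0.1821 0.183 ] [array([-0.01  ,  0.0621,  0.1194,  0.0907]), array([0.    , 0.0608, 0.1207, 0.0908]), array([0.01  , 0.0618, 0.1194, 0.0906])]
243 393 255 392
```

View pics/w5.png

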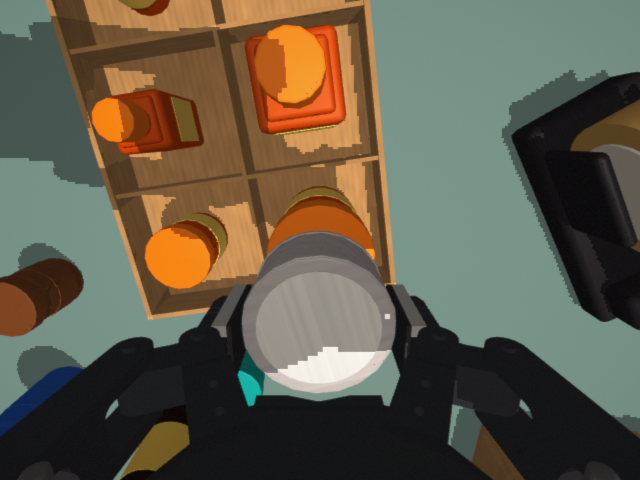

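The wrist view shows the tin level in the jaws, centred at (318,325). It measures y 0.0907 and x ≈0.582, with its underside at about 0.148. The jar is at (0.5833, 0.0915), so I shift 1 mm each way and lower about 44 mm.

```bash
python3 -m crank '[0.5, 0.002, 0.002, 0.02, 0, 0.5, 0.002, 0.002, 0.04, 0, 0.5, 0.002, 0.002, 0.06, 0, 0.5, 0.002, 0.002, 0.074, 0, 0.5, 0.002, 0.002, 0.08, 0, 0.5, 0.002, 0.002, 0.08, 0, 0.5, 0.002, 0.002, 0.08, 0]';python3 -m crank '[0.5, 0, 0, 0.004, 0, 0.5, 0, 0, 0.008, 0, 0.5, 0, 0, 0.008, 0, 0.5, 0, 0, 0.008, 0]'
```

```text
time_s: 27.65
tcp_pos: [0.5834, 0.0911, 0.1146]
ee_rot: [[-0.0, 1.0, 0.001], [1.0, 0.0, -0.0], [-0.0, 0.001, -1.0]]
contact_force: [0.6, -0.9, -0.9]
opening: 0.685
grip_force: 43.6
time_s: 28.05
tcp_pos: [0.5832, 0.091, 0.1103]
ee_rot: [[-0.0, 1.0, 0.0], [1.0, 0.0, -0.0], [-0.0, 0.0, -1.0]]
contact_force: [0.5, -1.0, -1.0]
opening: 0.684
grip_force: 43.7
```

Scaled: 0.001 m is 0.002.

```bash
python3 -m crank '[0.5, 0, 0, 0.002, 0, 0.5, 0, 0, 0.002, 0, 0.5, 0, 0, 0.002, 0]'
```

```text
time_s: 28.35
tcp_pos: [0.5835, 0.091, 0.1101]
ee_rot: [[-0.0, 1.0, 0.001], [1.0, 0.0, -0.0], [-0.0, 0.001, -1.0]]
contact_force: [-2.2, 0.1, 4.2]
opening: 0.681
grip_force: 44.0
```

Touching. Opening and rising straight up, then checking everything.

Units first: shifts go in shares of 0.5 m and turns go in shares of 2 rad. So -0.14 m is -0.28, -0.1 m is -0.2.

```bash
python3 -m crank '[0.75, 0, 0, 0, 0, 0.85, 0, 0, 0, 0, 0.95, 0, 0, 0, 0, 0.95, 0, 0, -0.04, 0, 0.95, 0, 0, -0.12, 0, 0.95, 0, 0, -0.2, 0, 0.95, 0, 0, -0.28, 0]'; python3 -m crank '[0.95, -0.1, -0.04, 0, 0, 0.95, -0.2, -0.08, 0, 0, 0.95, -0.3, -0.12, 0, 0, 0.95, -0.4, -0.16, 0, 0, 0.95, -0.4, -0.16, 0, 0, 0.95, -0.4, -0.16, 0, 0]'
python3 - <<'E'
from h import *
px=dict(slim=(.5535,.2865),square=(.5706,.1895),tin=(.5833,.091),small_slim=(.4566,.2645),small_sq=(.4688,.169),small_jar=(.4795,.0753),dark=(.4366,-.1345),tub=(.6,-.2517),teal=(.51,-.0455),blue=(.327,-.092),green=(.3055,-.251),brown=(.3395,.032))
for n in('scene','top'):
    d=optics.snapshot(n);w=cloud(d);w[w[...,2]>.17]=np.nan
    cv2.imwrite(f'pics/{n}9.png',d['color'][...,::-1])
    for k,c in px.items():print(n,k,disc(w,*c,.04))
E
```

```text
time_s: 29.05
tcp_pos: [0.5829, 0.091, 0.2505]
ee_rot: [[0.0, 1.0, -0.0], [1.0, -0.0, 0.0], [0.0, -0.0, -1.0]]
contact_force: [1.3, -0.7, -0.1]
opening: 0.949
grip_force: 0.0
time_s: 29.65
tcp_pos: [0.5025, -0.1109, 0.2492]
ee_rot: [[0.004, 1.0, 0.0], [1.0, -0.004, -0.0], [-0.0, 0.0, -1.0]]
contact_force: [0.5, 0.4, -0.7]
opening: 0.949
grip_force: 0.0
scene slim (array([0.5533, 0.286 , 0.1589, 0.0303]), 455)
scene square (array([0.5699, 0.1898, 0.1439, 0.0306]), 361)
scene tin (array([0.5827, 0.0927, 0.1383, 0.0614]), 1104)
scene small_slim (array([0.4564, 0.2657, 0.119 , 0.0218]), 170)
scene small_sq (array([0.4681, 0.1708, 0.0989, 0.0251]), 175)
scene small_jar (array([0.4791, 0.0767, 0.064 , 0.0487]), 513)
scene dark (array([ 0.4369, -0.1334,  0.1648,  0.0368]), 207)
scene tub (array([ 0.6003, -0.2507,  0.0822,  0.0782]), 899)
scene teal (array([ 0.5096, -0.0444,  0.06  ,  0.0492]), 429)
scene blue (array([ 0.327 , -0.09  ,  0.1003,  0.0687]), 574)
scene green (array([ 0.3049, -0.2498,  0.1002,  0.0684]), 437)
scene brown (array([0.3405, 0.0327, 0.0601, 0.0507]), 378)
top slim (array([0.5536, 0.2837, 0.1588, 0.03  ]), 238)
top square (array([0.5699, 0.1873, 0.1441, 0.0305]), 230)
top tin (array([0.5833, 0.091 , 0.1383, 0.0599]), 895)
top small_slim (array([0.4566, 0.2637, 0.1189, 0.022 ]), 116)
top small_sq (array([0.4688, 0.168 , 0.099 , 0.0236]), 130)
top small_jar (array([0.4797, 0.0748, 0.0641, 0.0479]), 475)
top dark None
top tub None
top teal (array([ 0.5119, -0.0604,  0.0601,  0.0331]), 136)
top blue None
top green (array([ 0.3053, -0.252 ,  0.1   ,  0.0661]), 1083)
top brown (array([0.35  , 0.0502, 0.06  , 0.0187]), 15)
```

View pics/scene9.png

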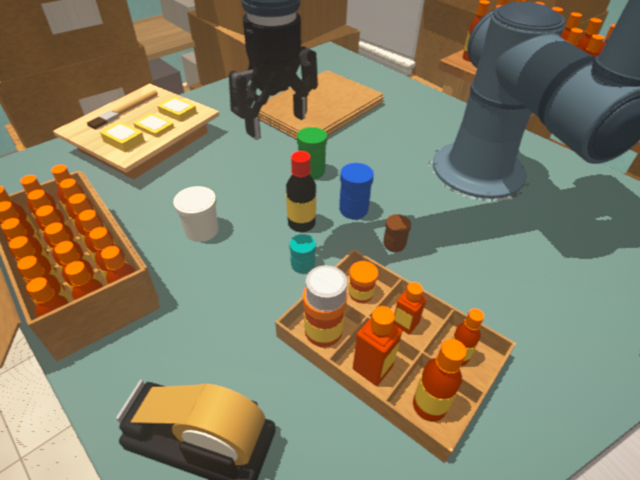

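The final view shows the tin flat on the jar at (327,285), its top at 0.138 and centred within about 1 mm. The square bottle (378,345) and slim bottle (440,380) are behind their small twins. The small packs and bystanders are where they began, and the gripper is clear.

```bash
python3 -c "
from workcell import order;print(order.hand_in())"
```

```text
the job is handed in; nothing more can be done
None
```

I handed the job in at about 30 s of the 118 s allowed: the large slim bottle, square bottle and jar stand upright behind their small twins, the tin sits flat and centred on the large jar, and the last camera check showed everything else where it started; the hand-in returned no verdict.

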